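# Seat the cleaner can and take off its safety cap

### The job

Push the grey cleaner can into the blue bench holder until its end is flush against the back wall, so that it cannot twist. Then press its red push-and-turn safety cap down, turn it anticlockwise about a sixth of a turn while it is down, lift it off and finish while holding it upright in the gripper, still and about 5 cm straight above the can's neck. Keep the can standing in the holder and leave the tape roll, remote and tube cutter where they are.

Things in the scene. Friction and masses are not known exactly. Their poses are not given: they have to be found in the camera images.
- holder_back (a point): blue holder fixed to the bench: back wall 100 mm wide, 50 mm high; two arms 45 mm high reach about 57 mm forward, 60 mm apart inside (2 mm of play each side of the can), flared at the mouth. The point is the middle of the wall's front face, 40 mm above the bench; its x axis points into the wall, the direction in which the can is pushed home; z is up
- can_centre (a point): centre of the loose grey can's rectangular body (yellow band; 130 mm along x, 56 mm wide along y, 80 mm high; about 0.8 kg), 40 mm above its underside. Its +x end, which bears the neck and cap, faces the holder's back wall. It can be gripped across its width at x = -35 mm, or pushed on its -x end. The cap's axis is at x = +38 mm
- can_back (a point): middle of the can's +x end face, 65 mm from can_centre and 40 mm above the can's underside; same axes. The can is home when this point meets holder_back
- mouth (a point): top of the can's neck (26 mm across), on the cap's axis, 108 mm above the can's underside; axes as the can
- can: the can itself, with the neck; origin at the centre of its underside, axes as can_centre
- cap: the red ribbed safety cap, 46 mm across, 36 mm high, a loose part of 40 g; origin at the centre of its underside, z up its axis. Closed, it has the can's yaw (the white pointer on its top points to the can's -x end) and its underside is 98 mm, its top 134 mm above the can's underside. The space round it is free down to the can's top (80 mm)
- cap_centre (a point): centre of the cap on its axis, 18 mm above its underside; axes as the cap. Three tabs inside lock the cap: it must go down at least 4 mm (it can go 6 mm), then turn anticlockwise seen from above while down; turned 50 to 70 degrees it lifts straight off, and at about 70 degrees it meets a stop
- cap_underside (a point): centre of the cap's underside
- seal (a joint): sprung black seal on top of the neck, which carries the closed cap: how far it is pressed down, m (about 0 with the cap closed, 0.006 with the cap fully down, -0.001 when nothing rests on it). It pushes the cap up with 4 N at 0 and about 8.5 N at 0.006
- tape: roll of cream masking tape lying flat, 98 mm across, 25 mm high; origin at its underside; a bystander
- remote: black remote control lying flat, 42x112x14 mm; origin at its underside; a bystander
- cutter: small red tube cutter lying flat, 27x84x22 mm; origin at its underside; a bystander
Not all that is in view belongs to the job. What is meant by the cap is not black, and is the larger of those in its own colour.

How it is judged (in metres and radians):
On the way, in this order (a step that is already met when the one before it is completed fails the run):
1. the can is flush against the holder's back wall (gap under 3 mm, square to it), with the cap closed (x of can_back in the frame of holder_back above -0.003 m and angle between the x axis of can and the x axis of holder_back, either way round below 0.09 rad and y of can_back in the frame of holder_back between -0.006 and 0.006 m and height (world z) of can below 0.004 m and distance between cap_underside and mouth below 0.018 m), for 0.2 s.
2. the cap is pressed down by 4 mm or more (value of joint seal above 0.004 m), for 0.1 s.
3. the cap is turned by 40 degrees or more while still on the neck (angle between the x axis of cap and the x axis of can, either way round above 0.7 rad and z of cap_underside in the frame of mouth below -0.004 m), for 0.1 s.
At the end, for the whole second after the job is handed in: the gripper holds the cap still and upright (within 14 degrees), its underside 30 to 90 mm above the top of the neck and within 25 mm of its axis, nothing else carrying it; the can stands on the bench within 5 mm of the holder's back wall and square in the holder (z of cap_underside in the frame of mouth between 0.03 and 0.09 m and horizontal distance between cap_underside and mouth below 0.025 m and angle between cap's own z axis and vertical below 0.25 rad and contact force between the fingers and cap above 1 N and contact force between cap and can below 0.05 N and linear speed of cap below 0.03 m/s and x of can_back in the frame of holder_back above -0.005 m and angle between the x axis of can and the x axis of holder_back, either way round below 0.12 rad and height (world z) of can below 0.004 m and angle between can's own z axis and vertical below 0.06 rad); the arm keeps its last pose, push and grip.
It fails at once if the can is tipped or lifted off the bench (angle between can's own z axis and vertical above 0.2 rad or height (world z) of can above 0.02 m).
It fails at once if the tape, remote or tube cutter is moved by more than 20 mm (distance of any of tape, remote, cutter from where it was at the start of the episode above 0.02 m).
It also fails if it takes over 45 s, if anything falls off the work surface, if the arm or the gripper's body presses on something with over 40 N, if the wrist force passes 120 N, or if a joint passes its speed limit or range.

### The arm

A 6-joint arm with a two-finger parallel gripper is mounted at the origin on a cart in front of the work surface, level with it; the furniture and walls round the work are solid. World frame = base frame: x ahead of the robot, y to its left, z up, the work surface at z = 0. Lengths are in mm, angles in rad, forces in N, time in s.
With the tool pointing down it reaches from about 325 to 875 mm from the base axis. Payload 4.4 kg.
Tool frame: the origin (TCP) lies between the finger pads; the fingertips stand 14 mm ahead of it and the grasp point (between the pads) lies 5 mm behind it; z points along the fingers, y is the line along which they close (so a half turn about z gives the same grasp; the last joint's range is limited). The gripper opens to 85 mm and grips with 20 to 120 N. Pads are 22 mm wide; open, the fingers measure 114 mm over their backs; the gripper's body (76 mm by 85 mm) begins 54 mm behind the grasp point. The pads swing forward as they close: fully open they stand 13 mm farther back than shut.
Start: joints at [1.167, 0.207, 1.542, -0, 1.393, -0.15], TCP at [144.383, 556.579, 205.782] pointing down, gripper open.
Joint ranges: [-2.73, 2.73], [-0.86, 2.22], [0.23, 2.46], [-1.11, 4.25], [0.08, 2.63], [-2.82, 2.82]. Speed limits (rad/s): [2.79, 2.79, 3.14, 3.14, 3.14, 3.14].

### API

Orientations are given as a unit quaternion [w, x, y, z].
In Python, from rig import manip gives the robot as it stands. The module is installed in compiled form; this text tells all that it offers. Calls block until the motion is done:
- manip.reach(position, orientation): joint-space move of the TCP to a pose.
- manip.movel(position, ori=None, v=150): straight line of the TCP; ori=None keeps the orientation; v is the mean speed in mm/s.
- manip.movej(angles): joint-space move.
- manip.command_gripper(opening, squeeze=None): opening from 0.0 (shut) to 1.0 (fully open); squeeze is the grip in N (None keeps the last); returns when the fingers have stopped.
- manip.sleep(seconds).
- manip.solve_ik(position, orientation): joint angles nearest the present ones, or None.
- manip.sense(): the state.
- manip.capture(name): name is "scene" or "top" or "wrist"; returns (picture, depth): 480x640x3 uint8, red, green, blue; 480x640 float32, mm along the optical axis (not along the pixel's ray), 0 where there is no reading.
- manip.camera_model(name): a dict with "fx", "fy", "cx", "cy" (pixels), "R" (3x3) and "t" (3): a world point X has camera coordinates R X + t. Camera axes: x right, y down, z forward; pixel columns grow to the right and rows downward; lengths in mm; the calibration is good to about 2 mm. A picture is of the moment at which its call begins: read the wrist's pose just before it. camera_model takes no time and is no camera call; for the wrist camera it gives the pose at the moment of the call.
A pose or a line that the arm cannot do raises manip.PlanningError and nothing moves.
- manip.job_done(): hands the job in; it is judged then, once.
The state is a dict: "t": time; "joint_positions": joint angles; "joint_velocities": joint speeds; "tau": joint torques, N m; "ee_pos": TCP position; "ee_rot": TCP orientation; "ft_force": force on the tool from outside, world axes, zero at the start; "moment": the same for the moment, N m; "width": opening from 0.0 (shut) to 1.0 (fully open); "finger_force": force on a finger pad.
Only numpy, scipy, OpenCV 4.12 (cv2) and the standard library are available. Lean on these libraries where they do the work, as an engineer would, in place of code of your own. Each camera call takes 0.05 s, during which the arm holds its last target. There are 200 camera calls.

## Working session

There is one attempt and no reset: what is moved stays moved. The work goes in short steps, each a Python script; the robot and the scene stay as the last script left them, time stands still between calls to the robot, and variables do not carry over. Pictures are saved under pics/ and viewed, at most 12 in all, crops included, and the job is handed in when it is done.

```bash
mkdir -p pics
cat > h.py <<'E'
import numpy as np, cv2
from rig import manip
def save(n,p): cv2.imwrite(f'pics/{n}.png',cv2.cvtColor(p,cv2.COLOR_RGB2BGR))
def grab(name):
    m=manip.camera_model(name); p,d=manip.capture(name); return m,p,d
def world(m,u,v,d):
    c=np.stack([(u-m['cx'])/m['fx']*d,(v-m['cy'])/m['fy']*d,d],-1)
    return (c-np.array(m['t']))@np.array(m['R'])
def plane(m,uv,z):
    uv=np.atleast_2d(uv).astype(float); R=np.array(m['R']); C=-R.T@np.array(m['t'])
    r=np.c_[(uv[:,0]-m['cx'])/m['fx'],(uv[:,1]-m['cy'])/m['fy'],np.ones(len(uv))]@R
    return C+r*((z-C[2])/r[:,2])[:,None]
def cloud(m,d):
    v,u=np.mgrid[:480,:640]; return world(m,u,v,d)
E
python3 - <<'E'
from h import *
import pickle
print(manip.sense()['t'])
D={}
for n in('scene','top'):
    m,p,d=grab(n); save(n+'0',p); D[n]=(m,p,d)
    print(n,-np.array(m['R']).T@m['t'], m['fx'],(d>0).mean())
pickle.dump(D,open('d0.pkl','wb'))
E
```

```text
0.0
scene [252.70093607 727.80822221 764.69690671] 521.2718088820662 0.99583984375
top [423.13310345 271.36038489 986.78339158] 544.0422686179197 0.9959830729166667
```

View pics/top0.png

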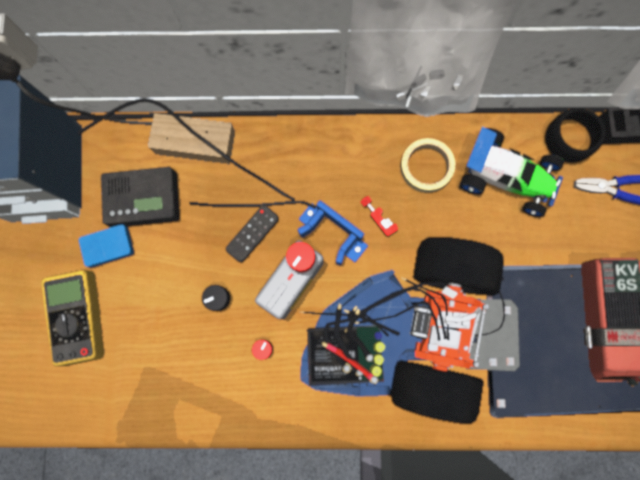

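View pics/scene0.png

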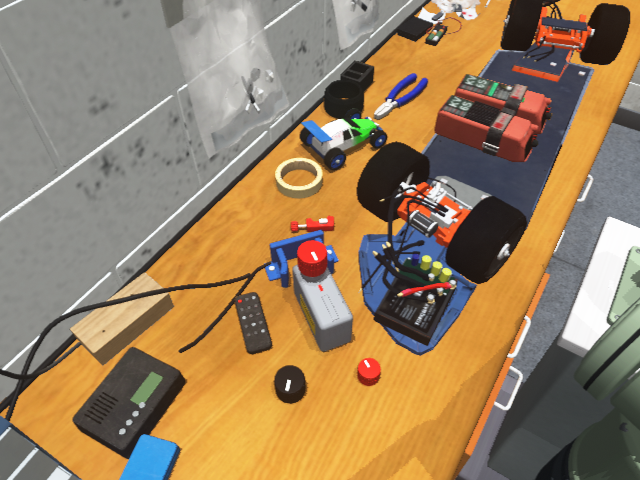

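Top view: the holder is at about (333,230), the can at (290,283), the tape at (428,164), the remote at (252,233) and the cutter at (379,216). There are three candidates for the cap: large red on the can's neck (300,256), small red on the bench (262,349) and black (215,297). The red one on the neck fits: it isn't black and it is the larger of the two reds. Next I measure and check this in a crop.

Run:
```python
from h import *
import pickle
D=pickle.load(open('d0.pkl','rb'))
p=D['scene'][1]; cr=cv2.resize(p[200:420,200:420],None,fx=2.7,fy=2.7,interpolation=cv2.INTER_CUBIC); save('crop0',cr)
for n in D:
    m,p,d=D[n]; P=cloud(m,d); hsv=cv2.cvtColor(p,cv2.COLOR_RGB2HSV); H,S,V=[hsv[...,i].astype(int) for i in range(3)]
    z=P[...,2]; roi=np.zeros(z.shape,bool)
    if n=='top': roi[190:330,190:380]=1
    else: roi[220:360,225:360]=1
    red=roi&((H<8)|(H>172))&(S>150)&(z>125)&(z<145)
    print(n,'cap',np.median(z[red]),red.sum(),cv2.minEnclosingCircle(P[...,:2][red].astype(np.float32)))
    g=roi&(S<90)&(z>72)&(z<88); k=cv2.morphologyEx(g.astype(np.uint8),cv2.MORPH_OPEN,np.ones((3,3)))>0
    print('can top',np.median(z[k]),k.sum(),cv2.minAreaRect(P[...,:2][k].astype(np.float32)))
    b=roi&(H>100)&(H<125)&(S>130)&(z>35)&(z<58)
    Q=P[b]; print('holder',b.sum(),np.percentile(Q[:,2],[5,50,95]))
    w=Q[Q[:,2]>47.5]; print('wall top',len(w),cv2.minAreaRect(w[:,:2].astype(np.float32)), w.mean(0))
    print(' arms+wall',cv2.minAreaRect(Q[:,:2].astype(np.float32)))
m=D['top'][0]
for nm,uv,z in(('tape',(428,164),25),('remote',(252,233),14),('cutter',(379,216),20),('small',(262,349),20),('black',(215,297),20),('batt',(345,355),30)): print(nm,plane(m,uv,z)[0].round())
```

```text
scene cap 133.07130544105308 583 ((533.3458862304688, 318.50445556640625), 24.09026527404785)
can top 79.01418668744081 1975 ((500.2672424316406, 341.3966064453125), (56.238311767578125, 125.62297058105469), 54.826454162597656)
holder 513 [41.55402906 46.37881085 50.65111211]
wall top 224 ((595.6683959960938, 268.13812255859375), (94.96858978271484, 59.701114654541016), 44.39509963989258) [609.108311   254.79623339  49.30543928]
 arms+wall ((586.4402465820312, 271.1309814453125), (97.27145385742188, 69.12635803222656), 51.72152328491211)
top cap 134.36507982292162 536 ((534.0960693359375, 320.0522766113281), 23.15116310119629)
can top 80.11745361019564 1817 ((490.43798828125, 294.7286071777344), (202.72140502929688, 113.4049072265625), 85.91895294189453)
holder 773 [40.64629026 46.39079039 51.8669613 ]
wall top 304 ((590.126708984375, 270.47857666015625), (96.95326232910156, 60.14531707763672), 52.798675537109375) [607.97418806 256.91508402  50.09435047]
 arms+wall ((587.753173828125, 272.9643249511719), (97.00291442871094, 66.69720458984375), 51.66169738769531)
tape [717.  94.  25.]
remote [592. 414.  14.]
cutter [622. 184.  20.]
small [385. 392.  20.]
black [476. 477.  20.]
batt [376. 247.  30.]
```

View pics/crop0.png

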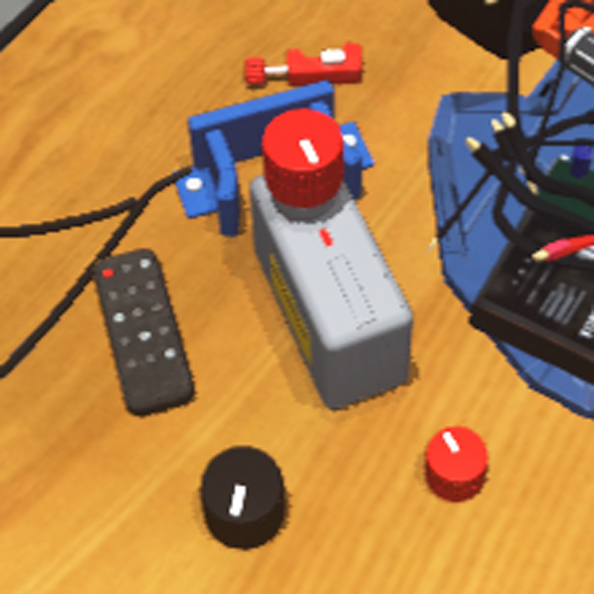

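The crop confirms it: the large ribbed red cap with a white pointer sits on the grey can's neck. The small red and the black ones are loose on the bench. Now I move above the can and take a closer look.

```bash
cat >> h.py <<'E'
from scipy.spatial.transform import Rotation as Rn
def down(yaw): # yaw (deg) of tool x axis; y axis = yaw-90
    q=(Rn.from_euler('z',yaw,degrees=True)*Rn.from_euler('x',180,degrees=True)).as_quat(); return [q[3],q[0],q[1],q[2]]
E
python3 - <<'E'
from h import *
s=manip.sense(); q=s['ee_rot']; print(q, Rn.from_quat([q[1],q[2],q[3],q[0]]).as_matrix().round(2).tolist())
for a in(-37,143): print(a,manip.solve_ik([495,335,330],down(a)))
c=[(a,manip.solve_ik([495,335,330],down(a))) for a in(-37,143)]
a,j=min([x for x in c if x[1] is not None],key=lambda x:abs(x[1][5]))
manip.reach([495,335,330],down(a))
m,p,d=grab('wrist'); save('w1',p); np.savez('w1.npz',p=p,d=d,**{k:np.array(v) for k,v in m.items()})
print(a,manip.sense()['t'],-np.array(m['R']).T@m['t'])
E
```

```text
[-3.02008661e-04  1.26556876e-01  9.91958767e-01 -1.03487787e-03] [[-0.97, 0.25, -0.0], [0.25, 0.97, -0.0], [0.0, -0.0, -1.0]]
-37 [ 4.50239819e-01  1.91008895e-01  1.30780512e+00 -4.44089210e-16
  1.64277864e+00  2.66680797e+00]
143 [ 0.45023982  0.1910089   1.30780512  0.          1.64277864 -0.47478468]
143 1.7417 [430.92047843 384.90188288 498.44230571]
```

View pics/w1.png

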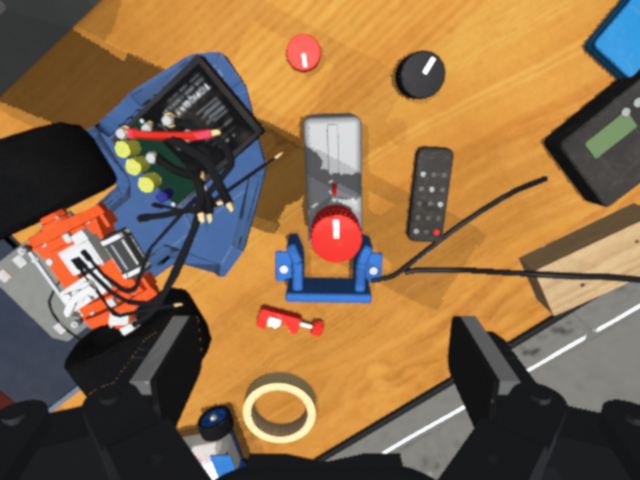

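The wrist view shows the can at (333,175), the cap at (336,233), the holder wall at (328,292) and the arms at (294,258) and (362,258). I refine the yaw and lateral offsets from this.

```bash
cat >> h.py <<'E'
def analyse(m,p,d,v=True):
    P=cloud(m,d); hsv=cv2.cvtColor(p,cv2.COLOR_RGB2HSV); H,S,V=[hsv[...,i].astype(int) for i in range(3)]
    z=P[...,2]; near=np.hypot(P[...,0]-550,P[...,1]-300)<130
    red=near&((H<8)|(H>172))&(S>150)&(z>128)&(z<142)
    cap=cv2.minEnclosingCircle(P[...,:2][red].astype(np.float32))
    g=near&(S<90)&(z>74)&(z<88); g=cv2.morphologyEx(g.astype(np.uint8),cv2.MORPH_OPEN,np.ones((5,5)))
    n,l,st,_=cv2.connectedComponentsWithStats(g); k=l==1+np.argmax(st[1:,4])
    can=cv2.minAreaRect(P[...,:2][k].astype(np.float32))
    b=near&(H>100)&(H<125)&(S>130)&(z>36)&(z<58)
    n,l,st,_=cv2.connectedComponentsWithStats(cv2.dilate(b.astype(np.uint8),np.ones((3,3))))
    Q=P[b&(np.hypot(P[...,0]-587,P[...,1]-272)<75)]
    hb=cv2.minAreaRect(Q[:,:2].astype(np.float32))
    if v: print('cap',cap,np.median(z[red]),'\ncan',can,np.median(z[k]),'\nholder',hb,len(Q))
    return cap,can,hb,Q
E
python3 - <<'E'
from h import *
f=np.load('w1.npz'); m={k:f[k] for k in('fx','fy','cx','cy','R','t')}
cap,can,hb,Q=analyse(m,f['p'],f['d'])
# in holder frame with yaw
a=hb[2]-90 if hb[2]>45 else hb[2]-90
for a in (a,):
    h=np.array([np.cos(np.radians(a)),np.sin(np.radians(a))]); y=np.array([-h[1],h[0]])
    X=Q[:,:2]@h; Y=Q[:,:2]@y
    print('yaw',a,'x',np.percentile(X,[0.5,99.5]),'y',np.percentile(Y,[.5,99.5]))
    print('y hist by x:',[(int(x0),Y[(X>x0)&(X<x0+6)].round().min(),Y[(X>x0)&(X<x0+6)].max().round(),((X>x0)&(X<x0+6)).sum(), (abs(Y[(X>x0)&(X<x0+6)]-Y.mean())<20).sum()) for x0 in np.arange(X.min(),X.max(),6)])
    print('cap',cap[0]@h,cap[0]@y,'can',can[0]@h,can[0]@y)
    W=(abs(Y-(Y.max()+Y.min())/2)<22); w=np.c_[X,Y,Q[:,2]][W]
    t=w[w[:,2]>46]; print('wall top x range',np.percentile(t[:,0],[2,50,98]))
    pf=np.polyfit(t[:,1],t[:,0],1); print('slope deg',np.degrees(np.arctan(pf[0])))
E
```

```text
cap ((534.6822509765625, 319.3019714355469), 23.337169647216797) 134.65618033367613 
can ((492.5282287597656, 348.8852844238281), (55.13692092895508, 101.33686065673828), 54.62070083618164) 80.543487638397 
holder ((587.9302368164062, 273.06048583984375), (95.4628677368164, 68.1441650390625), 52.14927673339844) 2030
yaw -37.85072326660156 x [263.67229349 330.41378158] y [529.77527921 622.91102915]
y hist by x: [(262, np.float64(530.0), np.float64(623.0), np.int64(112), np.int64(0)), (268, np.float64(530.0), np.float64(623.0), np.int64(121), np.int64(0)), (274, np.float64(530.0), np.float64(622.0), np.int64(123), np.int64(0)), (280, np.float64(533.0), np.float64(620.0), np.int64(106), np.int64(0)), (286, np.float64(534.0), np.float64(617.0), np.int64(115), np.int64(0)), (292, np.float64(535.0), np.float64(618.0), np.int64(99), np.int64(0)), (298, np.float64(535.0), np.float64(618.0), np.int64(97), np.int64(0)), (304, np.float64(535.0), np.float64(618.0), np.int64(102), np.int64(0)), (310, np.float64(535.0), np.float64(617.0), np.int64(97), np.int64(0)), (316, np.float64(529.0), np.float64(623.0), np.int64(523), np.int64(218)), (322, np.float64(529.0), np.float64(624.0), np.int64(412), np.int64(175)), (328, np.float64(529.0), np.float64(623.0), np.int64(122), np.int64(51))]
cap 226.26586666088141 580.2091140754261 can 174.82803244839508 577.7024812850905
wall top x range [320.90713973 324.74845777 330.502616  ]
slope deg 0.8569353869304591
```

```bash
cat >> h.py <<'E'
YH=-38.3; h=np.array([np.cos(np.radians(YH)),np.sin(np.radians(YH)),0]); W=np.array([606.,258.6,0])
E
python3 - <<'E'
from h import *
g=np.array([474.9,361.7,0]); Z=np.array([0,0,1.])
manip.reach(g+Z*160,down(180-35.4))
manip.movel(g+Z*50,v=120)
f0=np.array(manip.sense()['ft_force'])
manip.command_gripper(0.0,45)
s=manip.sense(); print('grip',s['width'],s['finger_force'],np.array(s['ft_force'])-f0)
manip.movel(W-h*168+Z*50,down(180+YH),v=60)
s=manip.sense(); print(s['t'],(np.array(s['ft_force'])-f0).round(1))
for x in list(range(160,105,-8))+list(range(104,91,-2)):
    manip.movel(W-h*x+Z*50,v=60); s=manip.sense(); f=np.array(s['ft_force'])-f0
    e=np.array(s['ee_pos']); print(x,((e-W)@h).round(1),'fh',(f@h).round(1),f.round(1))
    if f@h<-22 or np.linalg.norm(f)>40: break
m,p,d=grab('top'); save('t1',p)
print(s['t'],s['width'],manip.sense()['ft_force']); analyse(m,p,d)
E
```

```text
grip 0.002580554406661136 18.401878215372562 [-13.27532999  -9.0594292   40.42077285]
4.55 [ -9.6 -10.2  37. ]
160 -158.0 fh 0.8 [-1.6 -3.3 16.2]
152 -153.5 fh -7.5 [-7.6  2.4 18. ]
144 -146.1 fh -9.2 [-8.2  4.5 17.5]
136 -138.0 fh -9.2 [-7.8  5.  16.8]
128 -130.0 fh -7.9 [-7.3  3.5 17. ]
120 -125.0 fh -16.4 [-13.    9.9  22.6]
112 -118.7 fh -22.1 [-19.7  10.7  32.4]
6.5333 0.00377848897050558 [-18.72384125  11.13384166  31.68077153]
cap ((0.0, 0.0), 0.0) nan 
can ((473.9634094238281, 335.8282775878906), (23.32920265197754, 26.613489151000977), 88.18838500976562) 85.08266394181305 
holder ((605.1704711914062, 251.17938232421875), (100.1355972290039, 43.17704391479492), 25.78514862060547) 466
  return _methods._mean(a, axis=axis, dtype=dtype,
  ret = ret.dtype.type(ret / rcount)
```

Run:
```python
from h import *
s=manip.sense(); print(s['ee_pos'],s['ee_rot'],s['ft_force'],s['width'])
m,p,d=grab('scene'); save('s1',cv2.resize(p[170:420,180:440],None,fx=2.2,fy=2.2))
```

```text
[515.72187339 335.94381615  57.57137649] [-0.00330835  0.32793192  0.94467842  0.00569171] [-18.72384125  11.13384166  31.68077153] 0.004305039170383698
```

View pics/s1.png

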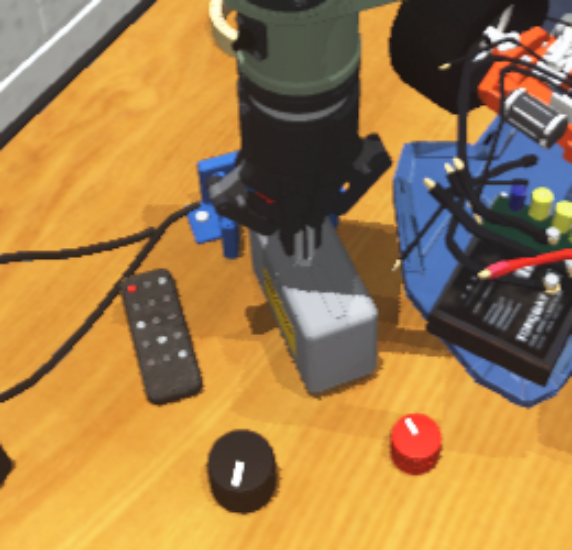

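The gripper is fully shut, so the grasp missed. I need to see where its tips are before moving.

Run:
```python
from h import *
s=manip.sense(); m,p,d=grab('scene'); R=np.array(m['R']);
def proj(X): c=R@np.array(X)+m['t']; return (c[:2]/c[2]*m['fx']+[m['cx'],m['cy']]).round()
e=np.array(s['ee_pos'])
q=s['ee_rot']; print('tool',Rn.from_quat([q[1],q[2],q[3],q[0]]).as_matrix().round(3).tolist())
for z in(43,57,80,100,140): uv=proj([e[0],e[1],z]); print(z,uv,(uv-[180,170])*2.2)
P=cloud(m,d); hsv=cv2.cvtColor(p,cv2.COLOR_RGB2HSV)
# fingertip pixel in crop (305,255)
for c in((300,240),(305,255),(305,262),(300,290),(330,280)): u,v=int(180+c[0]/2.2),int(170+c[1]/2.2); print(c,P[v,u].round(),p[v,u])
g=(hsv[...,1]<90)&(P[...,2]>70)&(P[...,2]<88)&(abs(P[...,0]-500)<80)&(abs(P[...,1]-340)<60)
print(cv2.minAreaRect(P[...,:2][g].astype(np.float32)),P[...,2][g].min(),P[...,2][g].max())
print(s['ft_force'],s['tau'])
```

```text
tool [[-0.785, 0.62, -0.002], [0.62, 0.785, 0.013], [0.01, 0.009, -1.0]]
43 [315. 297.] [297.  279.4]
57 [315. 292.] [297.  268.4]
80 [315. 284.] [297.  250.8]
100 [315. 277.] [297.  235.4]
140 [315. 261.] [297.  200.2]
(300, 240) [508. 344. 108.] [110 111 112]
(305, 255) [506. 342.  91.] [51 49 48]
(305, 262) [504. 345.  86.] [112 114 117]
(300, 290) [495. 365.  86.] [85 85 87]
(330, 280) [481. 347.  85.] [82 82 83]
((475.66015625, 316.7469482421875), (124.16146087646484, 107.86389923095703), 54.141212463378906) 70.07549924987856 87.93241919398938
[-19.6493064   11.68702706  30.66399249] [-12.28619814 -27.81870782 -20.49117923  -5.20644665  -4.13261935
  -0.05610533]
```

Run:
```python
from h import *
m,p,d=grab('wrist'); save('w2',p)
P=cloud(m,d); 
for v in(330,360,390,420): print(v,[(u,P[v,u].round().astype(int).tolist()) for u in(260,300,330,360,400)])
```

```text
330 [(260, [505, 315, 84]), (300, [506, 334, 103]), (330, [509, 344, 110]), (360, [518, 350, 103]), (400, [586, 340, 0])]
360 [(260, [515, 306, 83]), (300, [502, 339, 129]), (330, [511, 342, 121]), (360, [511, 352, 130]), (400, [603, 328, 1])]
390 [(260, [500, 328, 133]), (300, [504, 339, 139]), (330, [519, 336, 122]), (360, [512, 350, 139]), (400, [523, 356, 133])]
420 [(260, [495, 336, 155]), (300, [500, 342, 155]), (330, [527, 330, 122]), (360, [508, 352, 155]), (400, [513, 358, 155])]
```

View pics/w2.png

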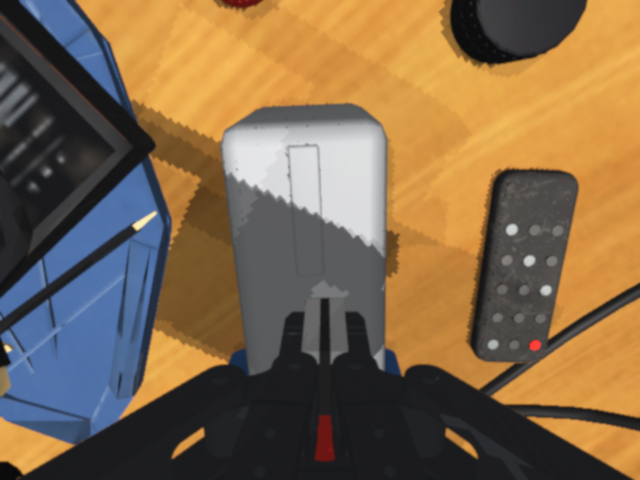

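The wrist view shows the shut fingers at (325,320) pressed into the can's top, right behind the cap, with the can still standing. I back straight out, watching the force, and re-measure.

Run:
```python
from h import *
s=manip.sense(); e=np.array(s['ee_pos'])
for k,z in enumerate((60,66,75,90,110,150)):
    manip.movel([e[0]-(.785*4 if k else 0),e[1]+(.62*4 if k else 0),z],down(180+YH),v=50); s=manip.sense(); print(z,np.round(s['ee_pos'],1),np.round(s['ft_force'],1))
    if s['ft_force'][2]<-15: print('pull'); break
manip.command_gripper(1.0); print(manip.sense()['width'])
manip.movel([495,335,330],v=250)
m,p,d=grab('wrist'); save('w3',p); analyse(m,p,d)
P=cloud(m,d)
print(manip.sense()['t'])
```

```text
60 [515.5 336.2  59.9] [-2.7  1.1  0.8]
66 [512.3 338.1  65.9] [-3.3  0.6  1.1]
75 [512.6 338.5  75.6] [-4.1  0.9  2.8]
90 [513.1 339.1  91.4] [-3.4  2.1  3.2]
110 [513.5 338.2 110.7] [ 0.  -0.5  0. ]
150 [512.2 338.2 149.6] [ 0.3 -0.2 -0.2]
0.9963297432911816
cap ((535.9019165039062, 316.8930969238281), 23.12755012512207) 134.61643085766445 
can ((493.224609375, 347.7734375), (54.965904235839844, 101.79312133789062), 53.98342514038086) 80.53535692047797 
holder ((588.0078735351562, 272.74176025390625), (95.34207153320312, 67.49651336669922), 52.10615539550781) 2043
11.425
```

View pics/w3.png

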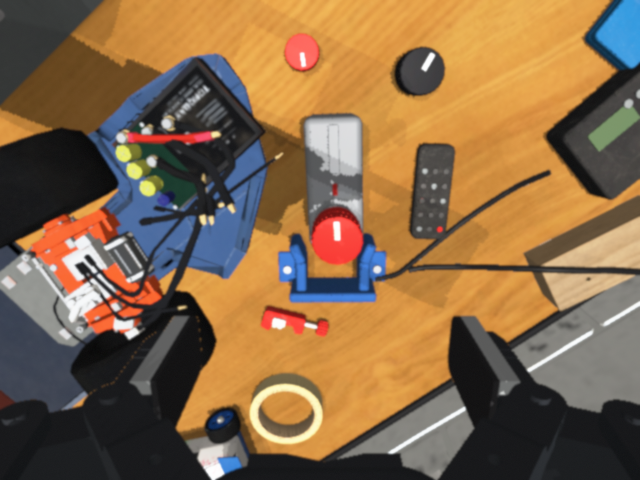

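The can is fine: it moved only 2–3 mm and is almost in line with the holder. I'll push its -x end instead, with both fingertips spread so that the can stays square.

Run:
```python
from h import *
Z=np.array([0,0,1.])
manip.command_gripper(0.4)
print(manip.sense()['width'])
manip.reach(W-h*230+Z*150,down(180+YH)); manip.movel(W-h*230+Z*36,v=150)
f0=np.array(manip.sense()['ft_force']); y=np.cross(Z,h)
manip.movel(W-h*205+Z*36,v=100)
for x in list(range(195,150,-7))+list(range(148,128,-2)):
    manip.movel(W-h*x+Z*36,v=45 if x<150 else 60); s=manip.sense(); f=np.array(s['ft_force'])-f0
    e=np.array(s['ee_pos']); print(x,((e-W)@h).round(1),((e-W)@y).round(1),'fh',(f@h).round(1),f.round(1))
    if f@h<-20 or np.linalg.norm(f)>35: break
print(s['t'],s['width'])
m,p,d=grab('scene'); save('s2',cv2.resize(p[170:420,180:440],None,fx=2.2,fy=2.2)); analyse(m,p,d)
```

```text
0.4033399958796335
195 -194.7 -0.1 fh -1.9 [-2.8 -0.4  0.1]
188 -188.3 -0.2 fh -2.0 [-2.1  0.5  0.5]
181 -181.0 -0.1 fh -3.7 [-3.7  1.3  1. ]
174 -173.8 -0.1 fh -3.2 [-2.8  1.7  0.9]
167 -166.7 -0.0 fh -2.2 [-2.1  0.9  0.1]
160 -159.7 -0.1 fh -1.9 [-2.2  0.4  0.8]
153 -152.7 -0.0 fh -2.6 [-2.4  1.2  0.3]
148 -148.0 -0.1 fh -3.4 [-3.   1.7 -0.5]
146 -146.4 -0.1 fh -4.8 [-4.7  1.8  0.8]
144 -144.1 -0.1 fh -5.0 [-5.   1.7  0.9]
142 -141.9 -0.0 fh -4.6 [-3.7  2.7  1. ]
140 -139.8 -0.0 fh -3.9 [-3.5  1.9  0.4]
138 -139.2 -0.2 fh -8.0 [-6.8  4.2  1.1]
136 -139.3 -0.3 fh -12.8 [-11.2   6.5   3.8]
134 -139.3 -0.4 fh -17.8 [-14.3  10.5   5.1]
132 -139.3 -0.6 fh -23.8 [-19.9  13.2   7.7]
18.2917 0.40138789648495504
cap ((593.3502807617188, 279.033203125), 19.379867553710938) 133.05136566301206 
can ((590.8318481445312, 293.41754150390625), (13.366133689880371, 44.787498474121094), 52.51344680786133) 78.87286722766969 
holder ((613.9981079101562, 296.746337890625), (23.783411026000977, 56.936492919921875), 50.770530700683594) 225
```

View pics/s2.png

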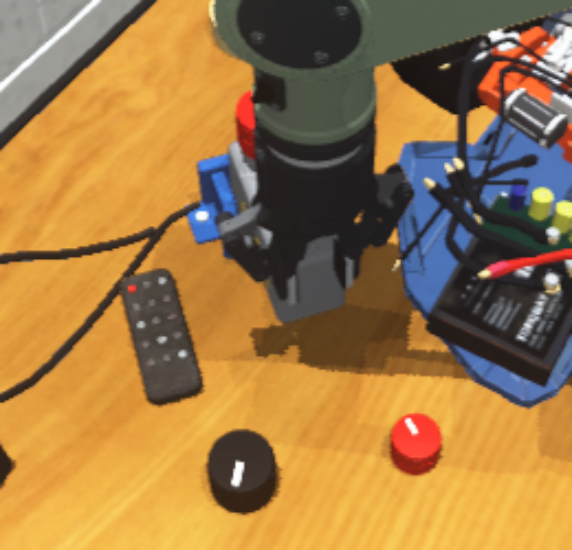

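The push stopped hard with the fingers 139 mm from the wall, which agrees with the can being home. I back off, then check it from above.

Run:
```python
from h import *
Z=np.array([0,0,1.])
manip.movel(W-h*160+Z*36,v=120); manip.movel(W-h*160+Z*250,v=250)
manip.command_gripper(1.0)
cap0=W-h*27; manip.movel(W-h*60+Z*330,v=300)
m,p,d=grab('wrist'); save('w4',p); cap,can,hb,Q=analyse(m,p,d)
np.savez('w4.npz',p=p,d=d,**{k:np.array(v) for k,v in m.items()})
c=np.r_[cap[0],0]; print('cap rel wall',(c-W)@h,(c-W)@np.cross(Z,h))
print(manip.sense()['t'],manip.sense()['ee_pos'])
for y in range(60,300,15): print(y,manip.solve_ik([cap[0][0],cap[0][1],170],down(y)) is not None and np.round(manip.solve_ik([cap[0][0],cap[0][1],170],down(y))[5],2),end='; ')
```

```text
cap ((586.0650024414062, 273.3000183105469), 23.121809005737305) 134.62497483861682 
can ((544.6167602539062, 305.7367858886719), (55.437049865722656, 101.36903381347656), 51.86616134643555) 80.51442251073992 
holder ((587.7749633789062, 272.787841796875), (95.29423522949219, 68.10162353515625), 51.49137496948242) 1478
cap rel wall -24.755278146500633 -0.8190664691828935
20.9167 [557.38358837 296.22624014 328.21975868]
60 0.83; 75 0.56; 90 0.3; 105 0.04; 120 -0.22; 135 -0.48; 150 -0.74; 165 -1.01; 180 -1.27; 195 -1.53; 210 -1.79; 225 -2.05; 240 -2.32; 255 -2.58; 270 False; 285 False;
```

View pics/w4.png

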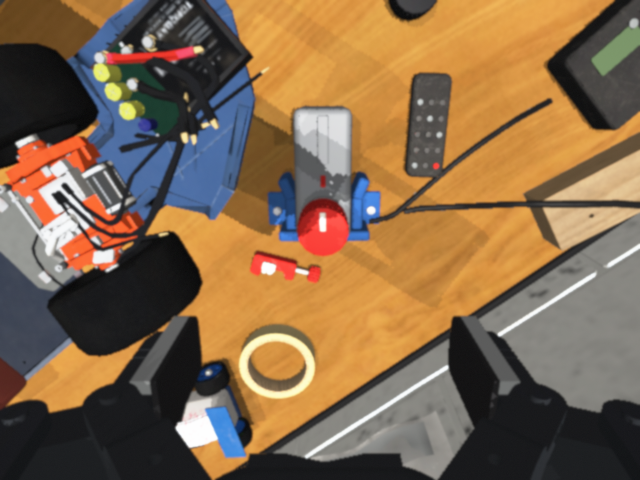

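The can is home: yaw is -38.1° against -38.5° for the holder, and the cap at (322,228) is over its axis 25 mm from the wall. Next I grip the cap, closing in stages and checking the width.

Run:
```python
from h import *
c=np.array([586,273.2,0]); Z=np.array([0,0,1.])
manip.reach(c+Z*215,down(77)); manip.movel(c+Z*107,v=120)
s=manip.sense(); print(np.round(s['ee_pos'],1),np.round(s['ft_force'],1))
for o,sq in((0.62,30),(0.56,30),(0.5,30),(0.45,40)):
    manip.command_gripper(o,sq); s=manip.sense(); print(o,round(s['width'],3),s['finger_force'],np.round(s['ft_force'],1),np.round(s['ee_pos'],1))
print(s['t'])
```

```text
[586.9 273.5 108.2] [-0.2  0.6 -0.8]
0.62 0.62 0.0 [0.3 0.4 0.3] [586.1 273.2 107.3]
0.56 0.561 0.0 [-0.7  0.6 -0.6] [586.  273.2 107. ]
0.5 0.498 0.0 [ 0.2 -0.6 -0.3] [586.  273.2 107. ]
0.45 0.449 0.7477541361004114 [-0.7  0.   1.5] [586.2 273.3 107.3]
24.075
```

Run:
```python
from h import *
for o,sq in((0.43,40),(0.40,50),(0.3,50)):
    manip.command_gripper(o,sq); s=manip.sense(); print(o,round(s['width'],3),s['finger_force'],np.round(s['ft_force'],1),np.round(s['ee_pos'],1))
    if s['width']<0.4: break
m,p,d=grab('scene'); save('s3',cv2.resize(p[170:390,200:460],None,fx=2.2,fy=2.2)); print(s['t'])
```

```text
0.43 0.428 1.7612905707210302 [-2.2  0.2  3.6] [586.  273.4 107.5]
0.4 0.4 2.4276057684619445 [-2.6  0.1  4.2] [585.8 273.4 107.4]
0.3 0.301 2.6842422613844974 [-3.5  0.8  4.8] [585.7 273.5 107.2]
24.7583
```

View pics/s3.png

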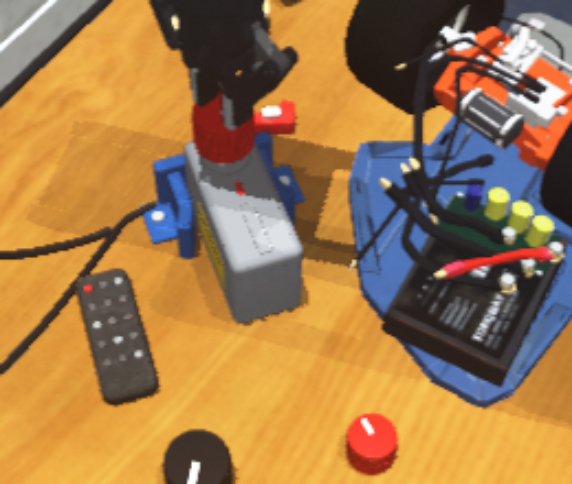

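Run:
```python
from h import *
s=manip.sense(); q=s['ee_rot']; T=Rn.from_quat([q[1],q[2],q[3],q[0]]).as_matrix(); e=np.array(s['ee_pos'])
for n in('scene','wrist'):
    m,p,d=grab(n); P=cloud(m,d); hsv=cv2.cvtColor(p,cv2.COLOR_RGB2HSV)
    L=(P-e)@T   # tool coords
    k=(abs(L[...,0])<35)&(abs(L[...,1])<60)&(P[...,2]>88)&(P[...,2]<200)&(hsv[...,1]<90)
    print(n,k.sum())
    for z in range(88,150,6):
        b=k&(P[...,2]>=z)&(P[...,2]<z+6)
        if b.sum()>3: print(z,b.sum(),'x',L[b][:,0].min().round(),L[b][:,0].max().round(),'y',np.unique((L[b][:,1]/4).round()*4))
    r=((hsv[...,0]<8)|(hsv[...,0]>172))&(hsv[...,1]>150)&(abs(L[...,0])<40)&(abs(L[...,1])<40)&(P[...,2]>95)
    print('cap z',np.percentile(P[...,2][r],[1,50,99]))
print(e, s['width'])
```

```text
scene 656
88 4 x 12.0 14.0 y [-16. -12.  -8.]
130 6 x -8.0 9.0 y [-20.  12.]
136 28 x -8.0 11.0 y [-28. -24. -20. -16.  12.  16.]
142 40 x -7.0 12.0 y [-28. -24. -20. -16.  12.  16.]
148 54 x -11.0 12.0 y [-28. -24. -20. -16.  12.  16.]
cap z [ 96.38067647 123.20070057 158.43070202]
wrist 27989
94 13 x 8.0 22.0 y [-20.  -4.  -0.  16.  20.  24.]
100 7 x 11.0 20.0 y [-16. -12.  20.]
130 459 x -2.0 9.0 y [-12.  -8.  -4.  -0.]
136 269 x 3.0 13.0 y [-24. -20. -16. -12.  12.  16.  20.  24.]
142 709 x -5.0 13.0 y [-24. -20. -16. -12.  12.  16.  20.  24.  28.]
148 850 x -6.0 13.0 y [-24. -20. -16. -12.  12.  16.  20.  24.  28.]
cap z [101.5571664  133.19894601 137.4490766 ]
[585.67830443 273.47587341 107.23763262] 0.29897224975137704
```

Run:
```python
from h import *
f=np.load('w4.npz'); m={k:f[k] for k in('fx','fy','cx','cy','R','t')}; d=f['d']; P=cloud(m,d)
e=np.array([557.4,296.2,328.2]); q=down(180+YH); T=Rn.from_quat([q[1],q[2],q[3],q[0]]).as_matrix()
L=(P-e)@T; k=(d>0)&(P[...,2]>230)
for z in range(-110,60,8):
    b=k&(L[...,2]>=z)&(L[...,2]<z+8)&(abs(L[...,0])<60)
    if b.sum()>3: print(z,b.sum(),'x',L[b][:,0].min().round(),L[b][:,0].max().round(),'y-',np.percentile(L[b][:,1],[0,100]).round(),'inner',abs(L[b][:,1]).min().round())
print('depth min/max fingers',d[k].min(),d[k].max())
```

```text
-110 10070 x 5.0 18.0 y- [-63.  64.] inner 0.0
-102 8920 x -5.0 17.0 y- [-69.  70.] inner 0.0
-94 10191 x -8.0 14.0 y- [-72.  74.] inner 34.0
-86 2420 x -2.0 13.0 y- [-67.  73.] inner 40.0
-78 2758 x -11.0 11.0 y- [-55.  58.] inner 40.0
-70 2764 x -12.0 11.0 y- [-55.  58.] inner 40.0
-62 2295 x -13.0 11.0 y- [-55.  58.] inner 40.0
-54 1847 x -13.0 11.0 y- [-55.  58.] inner 40.0
-46 652 x -12.0 11.0 y- [-48.  51.] inner 41.0
depth min/max fingers 72.178116 151.00696
```

The depth data shows the real open fingertips end about 40 mm behind the reported TCP, where about 1 mm ahead is expected. So the reported TCP lies about 41 mm too far along the tool axis. That explains the miss: the fingers closed on top of the can and never entered it. I regrip 41 mm lower.

Run:
```python
from h import *
c=np.array([586,273.2,0]); Z=np.array([0,0,1.])
manip.movel(c+Z*125,v=150); manip.command_gripper(1.0); manip.movel(c+Z*67,v=120)
s=manip.sense(); print(np.round(s['ee_pos'],1),np.round(s['ft_force'],1))
manip.command_gripper(0.0,50); s=manip.sense(); print(round(s['width'],3),s['finger_force'],np.round(s['ft_force'],1),np.round(s['ee_pos'],1),s['t'])
```

```text
[586.3 273.3  67.2] [ 0.   0.2 -0.5]
0.527 50.399266749154776 [-1.   0.4  3.5] [586.7 273.4  68.2] 26.8667
```

Solid grip: width 0.527, which is about 45 mm, at 50 N. Now press and turn.

Run:
```python
from h import *
e=np.array(manip.sense()['ee_pos']); c=np.array([e[0],e[1],0]); Z=np.array([0,0,1.])
def st(n): s=manip.sense(); print(n,np.round(s['ee_pos'],1),np.round(s['ft_force'],1),np.round(s['moment'],2),round(s['width'],3),round(s['t'],2)); return s
z0=e[2]
for dz in(3,6,8,10,12):
    manip.movel(c+Z*(z0-dz),v=20); s=st(dz)
    if s['ft_force'][2]>20: break
manip.sleep(0.2)
zc=z0-dz
for a in(15,30,45,58):
    manip.movel(c+Z*zc,down(77+a),v=20); s=st(a)
    if s['ft_force'][2]<5: print('lost press')
q=s['ee_rot']; print('yaw',np.degrees(np.arctan2(*Rn.from_quat([q[1],q[2],q[3],q[0]]).as_matrix()[[1,0],0])))
```

```text
3 [586.6 273.5  65.9] [-2.6 -0.4  5.4] [ 0.01  0.31 -0.04] 0.529 27.12
6 [586.7 273.5  63.1] [-2.2 -0.1  5.9] [-0.09  0.39 -0.08] 0.524 27.42
8 [586.8 273.6  62.3] [-4.5 -0.8 10.4] [-0.25  0.7  -0.  ] 0.527 27.67
10 [587.  273.7  62.2] [-8.1 -2.  18.4] [-0.43  1.39 -0.06] 0.525 27.92
12 [587.2 273.9  62.2] [-11.9  -3.9  26.6] [-0.65  1.93 -0.03] 0.524 28.17
15 [587.  275.3  62.2] [-11.3   0.4  25.9] [-0.12  1.88  0.13] 0.527 28.77
30 [586.5 275.3  62.2] [-12.3  -0.4  26.5] [-0.24  2.09  0.06] 0.527 29.18
45 [585.9 275.2  62.1] [-14.2   0.4  26.6] [-0.27  2.29  0.12] 0.528 29.59
58 [585.5 274.9  62.2] [-16.3  -2.8  28.7] [-0.38  2.45  0.15] 0.527 29.97
yaw 135.0868999672298
```

Run:
```python
from h import *
Z=np.array([0,0,1.]); c=np.array([586.3,273.6,0])
def st(n): s=manip.sense(); print(n,np.round(s['ee_pos'],1),np.round(s['ft_force'],1),np.round(s['moment'],2),round(s['width'],3),round(s['t'],2)); return s
manip.movel(c+Z*58,down(77+61),v=20); st('turn')
for z in(64,68,71,75,80):
    manip.movel(c+Z*z,v=30); s=st(z)
    if s['ft_force'][2]<-9: print('caught'); break
else:
    manip.movel(c+Z*128,v=60); manip.sleep(0.5); st('up')
    m,p,d=grab('scene'); save('s4',cv2.resize(p[120:390,180:460],None,fx=2.2,fy=2.2))
```

```text
turn [585.4 274.8  62.2] [-11.7  -0.8  20.5] [-0.25  1.77  0.06] 0.521 30.22
64 [585.2 274.6  65.1] [-4.9  1.4  8.6] [0.14 0.93 0.02] 0.526 30.57
68 [585.4 274.2  68.4] [-5.4  1.8  6.4] [ 0.29  0.9  -0.03] 0.524 30.85
71 [585.3 273.6  70.3] [-4.4  1.5  1.9] [ 0.33  0.79 -0.01] 0.524 31.1
75 [585.4 273.3  74.2] [-3.8  0.8 -0.8] [0.2  0.72 0.  ] 0.526 31.38
80 [587.9 273.2  81.2] [-0.9 -1.1 -0.4] [-0.18  0.15 -0.03] 0.523 31.7
up [586.3 273.6 127.9] [ 0.4 -0.1  0.3] [0.01 0.04 0.01] 0.524 33.15
```

```bash
ls -la pics/s4.png
```

```text
-rw-r--r-- 1 agent agent 471237 Dec  1 14:50 pics/s4.png
```

View pics/s4.png

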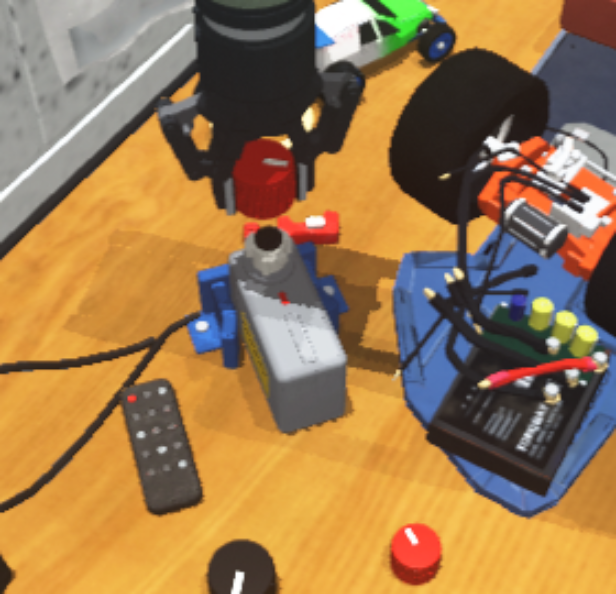

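The cap (265,180) is held upright above the bare neck (268,245), and the can stands in the holder. Handing in.

```bash
python3 -c "
from h import *
print(manip.job_done())"
```

```text
the job is handed in; nothing more can be done
None
```

I pushed the can home and took the cap off by pressing and turning it; the job is handed in at about 33 s with the cap held upright about 5 cm above the neck, but no verdict was returned. The first try, gripping the can, missed because the reported TCP is about 41 mm too far along the tool.

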